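# Slide the specimen sled under the scanner head

## Robot

A 6-joint arm with a two-finger parallel gripper is mounted at the origin on the work surface. World frame = base frame: x ahead of the robot, y to its left, z up, the work surface at z = 0. Lengths are in m, angles in rad, forces in N, time in s.
With the tool pointing down it reaches from about 0.35 to 0.775 m from the base axis. Payload 7.3 kg.
Tool frame: the origin (TCP) lies on the centre line of the jaws, within the pads' length; the fingertips stand 11 mm ahead of it and the grasp point (between the pads) lies 8 mm behind it; z points along the fingers, y is the direction in which the jaws open and shut (so a half turn about z gives the same grasp; the last joint's range is limited). The gripper opens to 92 mm and grips with 3 to 60 N. Pads are 19 mm wide; open, the fingers measure 130 mm over their backs; the gripper's body (75 mm by 190 mm) begins 47 mm behind the grasp point.
Start: joints at [-1.418, 0.342, 1.524, -0, 1.275, -0.146], TCP at [0.155, -0.502, 0.238] pointing down, gripper open.
Joint ranges: [-2.53, 2.53], [-0.77, 2.02], [0.04, 2.7], [-1, 4.14], [0.28, 2.66], [-3.11, 3.11]. Speed limits (rad/s): [2.57, 2.57, 3.14, 3.14, 3.14, 3.14].

## Interface

Orientations are given as [roll, pitch, yaw] about the fixed x, y, z axes, in that order (R = Rz(yaw) Ry(pitch) Rx(roll)).
In Python, from cell import robot gives the robot as it stands.
- The arm moves only by the tool jog_arm, never from a script. Its argument "deltas" is one flat list of numbers, 6 for each row, row after row: the shift along the world's x, y, z in units of 0.1 m (1.0 is 0.1 m), then the turn, a rotation vector about the world's x, y, z in units of 90 degrees (1.0 is 90 degrees). A call has 1 to 5 rows; each row is the pose to reach, as a shift and turn from the pose commanded when the call began; what a row does not reach only later rows make up. A row lasts 1/12 s, in which the tool goes at most 41.7 mm and 7.16 degrees, less where a joint would pass 70% of its speed; a pose out of reach is approached as far as the arm can. A call with a number of a shift or a turn outside -1 to 1 is refused whole. A call with a gripper value outside its range is refused whole. "claw" is the opening, from 0 (shut) to 1 (fully open), set as the call begins (left out, the last holds). The fingers move at their own pace and stop on an object; "newtons" is the grip in N (left out, the last holds). Time passes only in rows, so rows that repeat a pose let the fingers close. It gives the time, the measured TCP pose, the force and the opening at its end, in the units of the state.
- robot.observe(): the state, without advancing time (a new reading comes with each control period).
- robot.read_camera(name): name is "side" or "top" or "wrist"; returns the picture (400x640x3 uint8, red, green, blue); there is no depth.
- robot.camera_params(name): a dict with "fx", "fy", "cx", "cy" (pixels), "k1" (the pictures are not rectified: a ray, as slopes to the right and down, at radius r is drawn at 1 + k1 r^2 times it, then the intrinsics apply), "R" (3x3) and "t" (3): a world point X has camera coordinates R X + t. Camera axes: x right, y down, z forward; pixel columns grow to the right and rows downward; lengths in m; the calibration is good to about 2 mm. A picture is of the moment at which its call begins: read the wrist's pose just before it. camera_params takes no time and is no camera call; for the wrist camera it gives the pose at the moment of the call.
- robot.hand_in(): hands the job in, once; it reports no verdict.
The state is a dict: "time": time; "qpos": joint angles; "qvel": joint speeds; "joint_efforts": joint torques, N m; "tool_pos": TCP position; "tool_rot": TCP orientation; "contact_force": force on the tool from outside, world axes, zero at the start; "torque": the same for the moment, N m; "opening": finger opening in m.
Only numpy, scipy, OpenCV 4.12 (cv2) and the standard library are available. Lean on these libraries where they do the work, as an engineer would, in place of code of your own. Each camera call takes 0.05 s, during which the arm holds its last target. There are 200 camera calls.

## Task

Slide the orange specimen sled gently across the bench, under the blue scanner's overhanging head, until it lies wholly inside the white outline on the black pad and square to it, then leave it there. Push it along only by its sides: keep it flat on the bench, do not touch the glass plate on its top, and do not bump the scanner. Leave the bottle, the jar and the screwdriver where they are.

Things in the scene. Friction and masses are not known exactly. Their poses are not given: they have to be found in the camera images.
- sled: Loose orange block with a dark band round its foot, 90 mm along its x, 130 mm along its y, 40 mm high (too wide to grasp), about 0.6 kg. Origin at the centre of its underside, z up. It starts to the left of the scanner's head (scanner x -215 to -170 mm), up to 50 mm off the pad's centre line and turned by up to 0.3 rad from square.
- glass: Clear glass plate with three copper discs, fixed flat on top of the sled and moving with it: 70 x 110 mm, its upper face 44 mm above the bench. Origin at the centre of its underside, on the sled's top. Not to be touched.
- scanner: Fixed blue scanner, place and yaw vary. Origin on the bench at the centre of its flat black pad (154 x 184 mm, no step); x to the robot's right, the way the sled goes in; y away from the robot. The white outline is centred there, 114 mm (x) by 154 mm (y) inside its lines: the sled, its x along the scanner's x, fits with 12 mm to spare on every side.
- head (a point): Middle of the underside of the scanner's overhanging head, 140 mm above the bench; axes as the scanner's. The head is a blue bar 45 mm along x, 260 mm along y, 60 mm high, at scanner x -65 to -20 mm, y -105 to 155 mm. It ends up above the trailing edge of the sled, where a vertical tool has no room; a tool leaning with its tips forward has.
- tower (a point): Middle, at bench level, of the face of the scanner's blue tower that looks to the pad and the robot; axes as the scanner's. Tower 110 mm (x) by 130 mm (y), 260 mm high (a knob on top to 315 mm), beyond the pad, on a black foot plate 130 x 150 mm, 12 mm high: the foot covers scanner x -85 to 45 mm, y 140 to 290 mm.
- bottle: Amber bottle, 60 mm across, 140 mm high, loose, to the right of the pad. Origin at the centre of its underside.
- jar: White jar with a blue cap, 60 mm across, 60 mm high, loose, to the right of the pad. Origin at the centre of its underside.
- screwdriver: Red-handled screwdriver 190 mm long, lying loose on the bench to the left of the sled. Origin at the middle of its underside; x along it, from the handle to the tip.
Mind the look-alikes: they are no part of the job. What is shaped like the sled but green or purple is not meant.

How it is judged:
By the outcome, as a careful person would: the job done as asked, in the order asked, and still so for the second after the job is handed in, with the robot touching nothing.
It also fails if it takes over 67 s, if anything falls off the work surface, if the arm or the gripper's body presses on something with over 40 N, if the wrist force passes 120 N, or if a joint passes its speed limit or range.

## Working session

There is one attempt and no reset: what is moved stays moved. The work goes in short steps, Python scripts to look and compute and a tool call to move; the robot and the scene stay as the last step left them, time stands still between calls to the robot, and variables do not carry over. Pictures are saved under pics/ and viewed, about 8 in all and at most 12, crops included, and the job is handed in when it is done.

Besides the shell and the picture viewer there is one more tool, called after "Call:" as name(argument=value, ...) on one line, values as JSON. jog_arm: Moves the arm, as the interface text tells. Its arguments: {"type":"object","properties":{"deltas":{"type":"array","items":{"type":"number"}},"claw":{"type":"number"},"newtons":{"type":"number"}},"required":["deltas"]}

```bash
mkdir -p pics; python3 - <<'E'
from cell import robot
import cv2
for n in("top","side"):
    cv2.imwrite(f"pics/{n}0.png",robot.read_camera(n)[:,:,::-1])
    p=robot.camera_params(n);print(n,p)
s=robot.observe();print(s)
E
```

```text
top {'fx': 462.0978421127528, 'fy': 462.0978421127528, 'cx': 324.4230123423014, 'cy': 190.31752540246472, 'k1': 0.0004136698058525955, 'R': array([[ 0.01948202, -0.99969704,  0.01504263],
       [-0.99533483, -0.02081459, -0.09420897],
       [ 0.09449354, -0.01313707, -0.99543879]]), 't': array([0.04245687, 0.58792539, 1.09973508])}
side {'fx': 385.6646356415292, 'fy': 385.6646356415292, 'cx': 322.0985817636925, 'cy': 199.478214728345, 'k1': -0.09022755862620208, 'R': array([[-0.89266717, -0.45069508,  0.00438942],
       [-0.29327608,  0.57342577, -0.76496537],
       [ 0.34224912, -0.68414679, -0.64405645]]), 't': array([0.51610829, 0.19789884, 0.9723836 ])}
{'time': 0.1, 'qpos': array([-1.41796822e+00,  3.42650227e-01,  1.52489946e+00, -2.24296306e-05,
        1.27541112e+00, -1.46028014e-01]), 'qvel': array([ 0.00096492, -0.00137417, -0.00096732,  0.00037569,  0.00045354,
        0.00057151]), 'joint_efforts': array([ 2.10809580e-03, -4.32003307e+01, -2.44694102e+01,  7.20893824e-02,
        5.25563769e-02, -4.20910692e-05]), 'tool_pos': array([ 0.15452241, -0.50138618,  0.23712361]), 'tool_rot': array([-3.14023594e+00, -1.77858288e-04,  2.98862543e-01]), 'contact_force': array([ 0.11286281, -0.55469406,  0.64872132]), 'torque': array([-0.02843724, -0.00627518, -0.00630338]), 'opening': 0.09216351656171398}
```

View pics/top0.png

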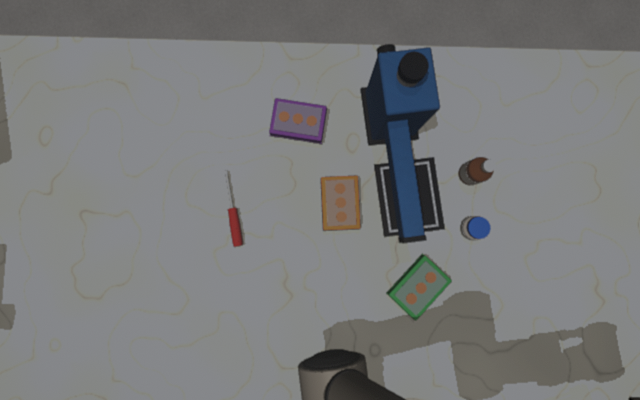

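View pics/side0.png

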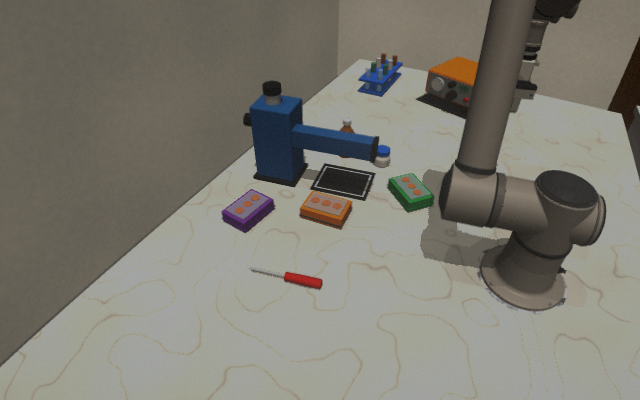

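```bash
cat >h.py <<'E'
import numpy as np,cv2
from cell import robot
def grab(n):
    p=robot.camera_params(n);return robot.read_camera(n),p
def pts(p,uv,z):
    uv=np.asarray(uv,float).reshape(-1,2)
    d=(uv-[p["cx"],p["cy"]])/[p["fx"],p["fy"]];s=d.copy()
    for _ in range(20): s=d/(1+p["k1"]*(s**2).sum(1,keepdims=True))
    r=np.c_[s,np.ones(len(s))]@p["R"];c=-p["R"].T@p["t"]
    return c+r*((z-c[2])/r[:,2])[:,None]
def hsv(im): return cv2.cvtColor(im,cv2.COLOR_RGB2HSV)
def big(m,box=None):
    m=m.astype(np.uint8)
    if box: k=np.zeros_like(m);k[box[1]:box[3],box[0]:box[2]]=1;m=m*k
    c=max(cv2.findContours(m,cv2.RETR_EXTERNAL,cv2.CHAIN_APPROX_NONE)[0],key=cv2.contourArea)
    return c.reshape(-1,2)
def toS(P,o,yaw):
    "world xy -> scanner frame (x axis at yaw)"
    c,s=np.cos(yaw),np.sin(yaw);return (np.asarray(P)[...,:2]-o)@np.array([[c,-s],[s,c]])
E
python3 - <<'E'
from h import *
im=cv2.imread("pics/top0.png")[:,:,::-1].copy();p=robot.camera_params("top");h=hsv(im)
o=(h[...,0]>5)&(h[...,0]<22)&(h[...,1]>110)&(h[...,2]>60)
c=big(o,(305,160,372,245));q=pts(p,c,.04)[:,:2]
r=cv2.minAreaRect((q*1000).astype(np.float32));print("sled",r,cv2.boxPoints(r).round())
d=(h[...,2]<60)&~((h[...,0]>95)&(h[...,0]<125)&(h[...,1]>140))
print(h[200,382],h[200,430],h[200,405],h[190,379])
c=big(d,(370,150,450,242));print(cv2.boundingRect(c))
pic=cv2.resize(im[140:250,300:500],None,fx=4,fy=4,interpolation=cv2.INTER_CUBIC)
cv2.imwrite("pics/c1.png",pic[:,:,::-1])
E
```

```text
sled ((557.265380859375, 15.93331527709961), (127.5032730102539, 88.7032470703125), 3.5775723457336426) [[491.  56.]
 [496. -32.]
 [624. -24.]
 [618.  64.]]
[120   7  38] [130  21  36] [107 146 108] [150   7  36]
(375, 150, 51, 92)
```

View pics/c1.png

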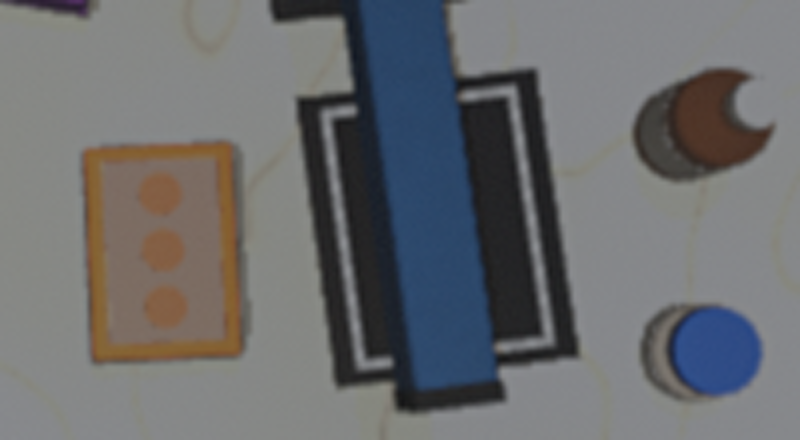

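```bash
python3 - <<'E'
from h import *
p=robot.camera_params("top")
c=(np.array([[300,98],[536,70],[578,354],[340,386]])+.5)/4-.5+[300,140]
q=pts(p,c,0)[:,:2];print(q.round(4))
r=cv2.minAreaRect((q*1000).astype(np.float32));print(r)
o=q.mean(0);e=(q[1]-q[0]+q[2]-q[3]);f=q[0]-q[3]+q[1]-q[2]
y1=np.arctan2(e[1],e[0]);y2=np.arctan2(-f[0],f[1]);y2=np.arctan2(f[1],f[0])-np.pi/2
print("o",o,"yaw",y1,y2,np.linalg.norm(e)/2,np.linalg.norm(f)/2)
yaw=(y1*154+y2*184)/338
S=np.array([[.491,.056],[.496,-.032],[.624,-.024],[.618,.064]])
print("sled in scanner",toS(S,o,yaw).round(3),toS(S.mean(0),o,yaw), "sled yaw rel",np.radians(3.58)-np.pi/2-yaw)
for n,uv,z in(("bottle",[478,168],.14),("jar",[478.5,227.5],.06)): 
  P=pts(p,uv,z);print(n,P,toS(P,o,yaw))
E
```

```text
[[ 0.6584 -0.0711]
 [ 0.6795 -0.2201]
 [ 0.5013 -0.2458]
 [ 0.4786 -0.0976]]
((579.4525146484375, -158.78123474121094), (181.76882934570312, 150.52047729492188), 8.385369300842285)
o [ 0.57942744 -0.15864621] yaw -1.4245114883612349 -1.4259609342424526 0.15024603530876604 0.1809178936793098
sled in scanner [[-0.225 -0.056]
 [-0.137 -0.064]
 [-0.127  0.064]
 [-0.215  0.07 ]] [-0.17601628  0.00337762] sled yaw rel -0.08301300375029985
bottle [[ 0.63303851 -0.28346994  0.14      ]] [[0.13127756 0.0349473 ]]
jar [[ 0.50325727 -0.31089995  0.06      ]] [[ 0.13960167 -0.09743956]]
```

Call:
jog_arm(deltas=[0.2,0.3,0.35,0,0,0.06,0.4,0.6,0.7,0,0,0.12,0.6,0.9,0.9,0,0,0.15,0.6,0.9,0.9,0,0,0.15], claw=0.75)

```text
time: 0.43
tool_pos: [0.2163, -0.4097, 0.3309]
tool_rot: [3.138, -0.0, 0.538]
contact_force: [-0.2, -0.3, 1.6]
opening: 0.071
```

Call:
jog_arm(deltas=[0.3,0.5,0,0,0,0.07,0.54,0.9,0,0,0,0.14,0.54,0.9,0,0,0,0.14])

```text
time: 0.68
tool_pos: [0.2695, -0.3187, 0.3274]
tool_rot: [-3.141, -0.001, 0.76]
contact_force: [0.5, -0.5, -0.9]
opening: 0.0687
```

Call:
jog_arm(deltas=[0.3,0.5,0,0,0,0.07,0.54,0.9,0,0,0,0.14,0.54,0.9,0,0,0,0.14])

```text
time: 0.93
tool_pos: [0.3234, -0.2287, 0.3273]
tool_rot: [-3.141, -0.001, 0.98]
contact_force: [0.3, -0.1, 0.6]
opening: 0.069
```

Call:
jog_arm(deltas=[0.3,0.5,0,0,0,0.07,0.54,0.9,0,0,0,0.14,0.54,0.9,0,0,0,0.14])

```text
time: 1.18
tool_pos: [0.3775, -0.1387, 0.3273]
tool_rot: [-3.141, -0.001, 1.201]
contact_force: [-0.1, -0.7, 0.4]
opening: 0.0688
```

Call:
jog_arm(deltas=[0.3,0.5,0,0,0,0.07,0.54,0.9,0,0,0,0.14,0.54,0.9,0,0,0,0.14])

```text
time: 1.43
tool_pos: [0.4317, -0.0487, 0.3271]
tool_rot: [-3.141, -0.001, 1.421]
contact_force: [-0.0, -1.1, -1.1]
opening: 0.0685
```

Call:
jog_arm(deltas=[0.3,0.5,0,0,0,0.07,0.53,0.9,0,0,0,0.14,0.53,0.9,0,0,0,0.188,0.53,0.9,0,0,0,0.188])

```text
time: 1.77
tool_pos: [0.4848, 0.0415, 0.3264]
tool_rot: [-3.14, -0.001, 1.716]
contact_force: [-0.8, -0.3, 0.6]
opening: 0.0692
```

Call:
jog_arm(deltas=[0.25,0.4,0,-0.07,-0.01,0,0.5,0.8,0,-0.14,-0.02,0,0.5,0.9,0,-0.21,-0.031,0,0.5,0.9,0,-0.28,-0.041,0,0.5,0.9,0,-0.35,-0.051,0])

```text
time: 2.18
tool_pos: [0.5341, 0.1287, 0.3275]
tool_rot: [3.136, 0.561, 1.707]
contact_force: [0.1, -0.8, -0.7]
opening: 0.0686
```

Call:
jog_arm(deltas=[0,0,-0.2,-0.05,-0.007,0,0,0,-0.4,-0.09,-0.013,0,0,0,-0.5,-0.09,-0.013,0,0,0,-0.5,-0.09,-0.013,0])

```text
time: 2.52
tool_pos: [0.5325, 0.1277, 0.2744]
tool_rot: [-3.138, 0.699, 1.713]
contact_force: [0.1, 0.4, -0.6]
opening: 0.0691
```

```bash
python3 - <<'E'
from h import *
s=robot.observe();print(s["qpos"].round(2),s["tool_pos"],s["contact_force"])
from scipy.spatial.transform import Rotation as Ro
print(Ro.from_euler("xyz",s["tool_rot"]).as_matrix().round(3))
im,p=grab("wrist");cv2.imwrite("pics/w1.png",im[:,:,::-1]);np.save("w1.npy",p)
im,p=grab("top");cv2.imwrite("pics/t1.png",im[:,:,::-1])
E
```

```text
[ 0.44  0.51  1.36 -0.66  1.53  0.42] [0.53249201 0.1277483  0.27441944] [ 0.06156877  0.40372345 -0.60021492]
[[-0.108  0.99   0.087]
 [ 0.758  0.139 -0.637]
 [-0.643 -0.003 -0.766]]
```

View pics/w1.png

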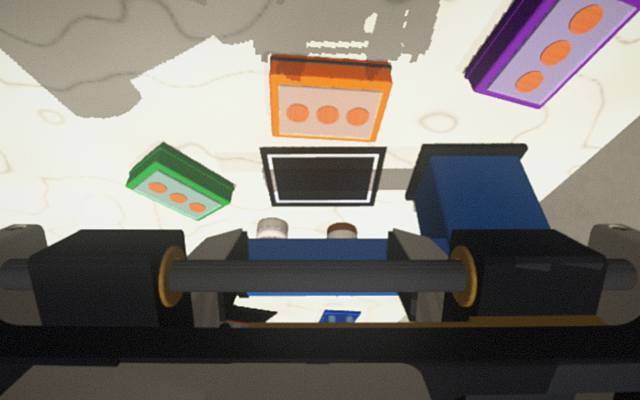

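```bash
cat >>h.py <<'E'
def quad(c): # four corners of a contour by fitting lines to its edges
    e=cv2.convexHull(c.astype(np.int32)); k=.01
    while True:
        a=cv2.approxPolyDP(e,k*cv2.arcLength(e,True),True).reshape(-1,2).astype(float)
        if len(a)<=4: break
        k+=.005
    L=[]
    for i in range(4):
        A,B=a[i],a[(i+1)%4];d=(B-A)/np.linalg.norm(B-A);n=np.array([-d[1],d[0]])
        t=(c-A)@d/np.linalg.norm(B-A);m=(abs((c-A)@n)<3)&(t>.12)&(t<.88)
        v=cv2.fitLine(c[m].astype(np.float32),cv2.DIST_HUBER,0,.01,.01).ravel();L.append(np.cross([v[2],v[3],1],[v[2]+v[0],v[3]+v[1],1]))
    X=[np.cross(L[i-1],L[i]) for i in range(4)];return np.array([x[:2]/x[2] for x in X])
def rect(q,yaw0):
    "centre, yaw of the long/short axes near yaw0, side lengths (x,y)"
    o=q.mean(0);u=q-np.roll(q,1,0);d=np.array([np.cos(yaw0),np.sin(yaw0)])
    xs=[v*np.sign(v@d) for v in u if abs(v@d)>.7*np.linalg.norm(v)]
    ys=[v for v in u if abs(v@d)<.7*np.linalg.norm(v)];n=np.array([-d[1],d[0]]);ys=[v*np.sign(v@n) for v in ys]
    sx,sy=sum(xs)/2,sum(ys)/2
    return o,np.arctan2(sx[1],sx[0]),np.arctan2(sy[1],sy[0])-np.pi/2,np.linalg.norm(sx),np.linalg.norm(sy)
E
python3 - <<'E'
from h import *
im=cv2.imread("pics/w1.png")[:,:,::-1].copy();p=np.load("w1.npy",allow_pickle=True).item();h=hsv(im)
d=h[...,2]<110
c=big(d,(250,142,395,213));Q=quad(c);print("pad px",Q.round(1));R=rect(pts(p,Q,0)[:,:2],-1.425);print(R)
k=np.zeros(d.shape,np.uint8);cv2.fillPoly(k,[c.astype(np.int32)],1)
w=(h[...,2]>150)&(cv2.erode(k,np.ones((5,5)))>0)
Q=quad(big(w));R2=rect(pts(p,Q,0)[:,:2],-1.425);print("outline(outer)",R2)
o,yaw=R[0],(R[1]+R[2])/2
m=(h[...,0]>4)&(h[...,0]<22)&(h[...,1]>150)&(h[...,2]>170)
c=big(m,(262,50,400,146));c=c[c[:,1]>86];
Qs=quad(big(m,(262,50,400,146)));print(Qs.round(1))
for z in(.04,):
  P=pts(p,Qs,z)[:,:2];print(P.round(4),toS(P,o,yaw).round(4))
E
```

```text
pad px [[385.7 146.7]
 [372.9 205. ]
 [271.9 205. ]
 [259.7 147.6]]
(array([ 0.58061875, -0.15863332]), np.float64(-1.4214057991795235), np.float64(-1.4220746227340246), np.float64(0.14935513694075792), np.float64(0.18124497216747587))
outline(outer) (array([ 0.58089814, -0.16111098]), np.float64(-1.4205317841809881), np.float64(-1.4270595331870786), np.float64(0.12529911582899106), np.float64(0.16295439132881107))
[[269.8  61.2]
 [395.   69.4]
 [373.9 140.9]
 [272.4 134.9]]
[[ 0.493   0.0701]
 [ 0.6179  0.0786]
 [ 0.6244 -0.0229]
 [ 0.499  -0.0306]] [[-0.2392 -0.0527]
 [-0.2291  0.0721]
 [-0.1277  0.0635]
 [-0.1387 -0.0617]]
```

```bash
python3 - <<'E'
from h import *
p=np.load("w1.npy",allow_pickle=True).item()
c=-p["R"].T@p["t"];o=np.array([.5805,-.1595]);yaw=-1.4225
t=np.array([0.5325,0.1277,0.2744]);print("cam rel tcp S",toS(c,o,yaw)-toS(t,o,yaw),c[2]-t[2],"view dir",p["R"][2])
print("tcp S",toS(t,o,yaw)); print("Sx",np.cos(yaw),np.sin(yaw))
im=cv2.imread("pics/t1.png");cv2.imwrite("pics/t1c.png",cv2.resize(im[90:300,200:500],None,fx=2.5,fy=2.5))
E
```

```text
cam rel tcp S [-0.14598484  0.00194358] 0.06854971471476357 view dir [ 0.11119826 -0.80909257 -0.57706512]
tcp S [-0.29113992 -0.00503839]
Sx 0.14775337362482058 -0.9890242366001372
```

View pics/t1c.png

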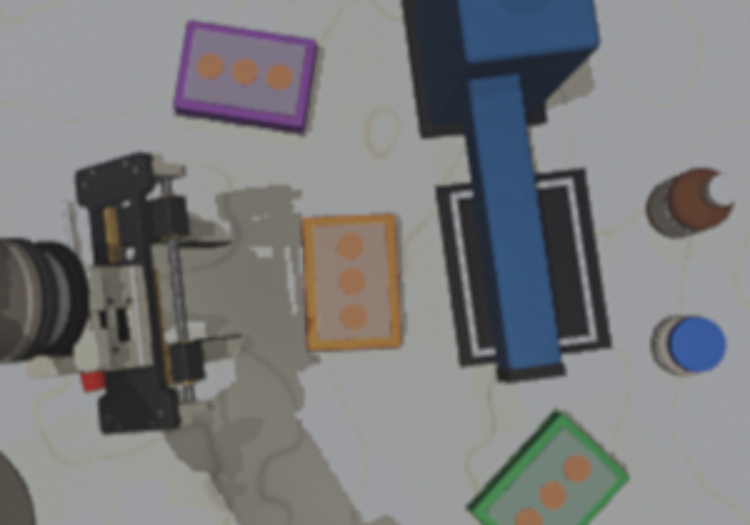

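Call:
jog_arm(deltas=[0.03,0,-0.35,0,0,0.006,0.06,0.01,-0.7,0,0,0.006,0.06,0.01,-1.0,0,0,0.006,0.06,0.01,-1.0,0,0,0.006])

```text
time: 2.95
tool_pos: [0.5382, 0.1276, 0.1743]
tool_rot: [-3.139, 0.698, 1.719]
contact_force: [-0.9, -0.3, -0.3]
opening: 0.0689
```

Call:
jog_arm(deltas=[0,0,-0.35,0,0,0,0,0,-0.7,0,0,0,0,0,-1.0,0,0,0,0,0,-1.0,0,0,0,0,0,-1.0,0,0,0])

```text
time: 3.37
tool_pos: [0.5406, 0.1288, 0.0796]
tool_rot: [3.135, 0.699, 1.715]
contact_force: [0.8, -0.0, 0.8]
opening: 0.069
```

Call:
jog_arm(deltas=[0,0,-0.15,0,0,0,0,0,-0.3,0,0,0,0,0,-0.4,0,0,0,0,0,-0.47,0,0,0,0,0,-0.47,0,0,0])

```text
time: 3.78
tool_pos: [0.5389, 0.129, 0.0293]
tool_rot: [3.14, 0.699, 1.719]
contact_force: [-0.3, 0.1, -0.6]
opening: 0.0689
```

```bash
cat >st.py <<'E'
from h import *
from scipy.spatial.transform import Rotation as Ro
s=robot.observe();o=np.array([.5805,-.1595]);yaw=-1.4225
M=Ro.from_euler("xyz",s["tool_rot"]).as_matrix()
print("S",toS(s["tool_pos"],o,yaw).round(4),"z",s["tool_pos"][2].round(4),"yaw err",np.arctan2(M[1,1],M[0,1])-np.pi/2-yaw,"z",M[:,2].round(3),"F",s["contact_force"].round(1),s["qpos"].round(2))
E
python3 st.py
```

```text
S [-0.2915  0.0015] z 0.0293 yaw err 0.0011628785046560175 z [ 0.097 -0.636 -0.765] F [-0.3  0.1 -0.6] [ 0.44  0.82  1.56 -0.75  1.13  0.75]
```

Call:
jog_arm(deltas=[0.012,-0.08,-0.05,0,0,0,0.024,-0.16,-0.05,0,0,0,0.035,-0.237,-0.05,0,0,0,0.047,-0.316,-0.05,0,0,0,0.059,-0.396,-0.05,0,0,0])

```text
time: 4.2
tool_pos: [0.5458, 0.0886, 0.0262]
tool_rot: [3.136, 0.698, 1.716]
contact_force: [-0.0, -0.6, 0.1]
opening: 0.069
```

Call:
jog_arm(deltas=[0.009,-0.059,0,0,0,0,0.018,-0.119,0,0,0,0,0.027,-0.178,0,0,0,0,0.035,-0.237,0,0,0,0,0.044,-0.297,0,0,0,0])

```text
time: 4.62
tool_pos: [0.55, 0.0599, 0.0258]
tool_rot: [3.136, 0.698, 1.717]
contact_force: [-1.3, 3.1, 0.4]
opening: 0.0689
```

```bash
python3 st.py; python3 - <<'E'
from h import *
im,p=grab("wrist");cv2.imwrite("pics/w2.png",im[:,:,::-1]);np.save("w2.npy",p)
im,p=grab("top");cv2.imwrite("pics/t2.png",im[:,:,::-1])
E
```

```text
S [-0.2215  0.0022] z 0.0258 yaw err 0.001752891906047882 z [ 0.099 -0.635 -0.766] F [-1.3  3.1  0.4] [ 0.32  0.79  1.64 -0.83  1.04  0.73]
```

View pics/w2.png

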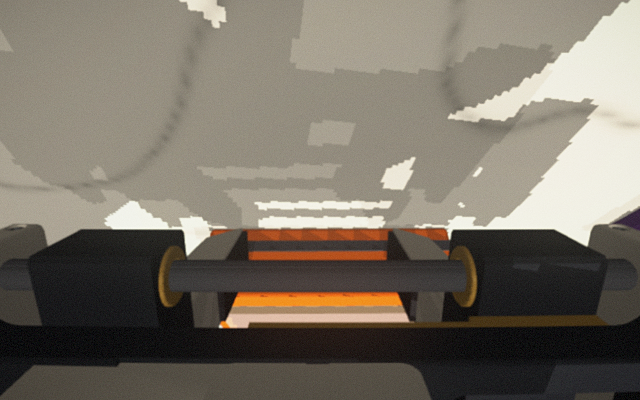

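Call:
jog_arm(deltas=[0.009,-0.059,0,0.011,0.0016,0,0.018,-0.119,0,0.022,0.0032,0,0.027,-0.178,0,0.033,0.0048,0,0.035,-0.237,0,0.044,0.0064,0,0.044,-0.297,0,0.055,0.008,0])

```text
time: 5.13
tool_pos: [0.5552, 0.031, 0.0264]
tool_rot: [3.133, 0.609, 1.717]
contact_force: [-1.0, 7.6, 5.1]
opening: 0.0688
```

Call:
jog_arm(deltas=[0.009,-0.059,0,0,0,0,0.018,-0.119,0,0,0,0,0.027,-0.178,0,0,0,0,0.035,-0.237,0,0,0,0,0.044,-0.297,0,0,0,0])

```text
time: 5.55
tool_pos: [0.5597, 0.0012, 0.0264]
tool_rot: [3.133, 0.61, 1.717]
contact_force: [-0.1, 7.6, 4.8]
opening: 0.0688
```

Call:
jog_arm(deltas=[0.009,-0.059,0,0,0,0,0.018,-0.119,0,0,0,0,0.027,-0.178,0,0,0,0,0.035,-0.237,0,0,0,0,0.044,-0.297,0,0,0,0])

```text
time: 5.97
tool_pos: [0.5641, -0.0285, 0.0264]
tool_rot: [3.133, 0.61, 1.717]
contact_force: [-1.6, 7.8, 4.9]
opening: 0.0692
```

```bash
python3 st.py; python3 - <<'E'
from h import *
im,p=grab("side");im2,p=grab("top")
a=cv2.resize(im[80:260,200:440],None,fx=2.6,fy=2.6);b=cv2.resize(im2[130:260,240:500],None,fx=2.4,fy=2.4)
cv2.imwrite("pics/s3.png",a[:,:,::-1]);cv2.imwrite("pics/t3.png",b[:,:,::-1])
cv2.imwrite("pics/st3.png",np.vstack([cv2.resize(im[100:240,220:420],(800,300) and (400,280)),cv2.resize(im2[130:260,300:500],(400,260))])[:,:,::-1])
E
```

```text
S [-0.132   0.0031] z 0.0264 yaw err 0.0026021258569610684 z [ 0.092 -0.566 -0.819] F [-1.6  7.8  4.9] [ 0.13  0.74  1.7  -0.84  0.88  0.59]
```

View pics/st3.png

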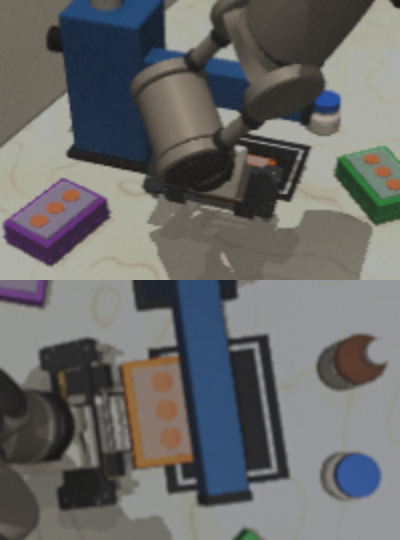

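```bash
python3 - <<'E'
from h import *
im,p=grab("top");h=hsv(im);o=np.array([.5805,-.1595]);yaw=-1.4225
m=((h[...,0]>5)&(h[...,0]<22)&(h[...,1]>110)&(h[...,2]>60))
c=big(m,(345,150,420,240));q=toS(pts(p,c,.04),o,yaw)
t=q[(q[:,0]<np.percentile(q[:,0],50))]
for y0 in np.arange(-.065,.07,.01):
    k=q[abs(q[:,1]-y0)<.005];print(round(y0,3),k[:,0].min().round(4) if len(k) else None)
print("y range",q[:,1].min(),q[:,1].max())
E
```

```text
-0.065 None
-0.055 -0.1193
-0.045 -0.119
-0.035 -0.1197
-0.025 -0.1184
-0.015 -0.1195
-0.005 -0.1196
0.005 -0.1192
0.015 -0.12
0.025 -0.119
0.035 -0.1201
0.045 -0.1202
0.055 -0.1198
0.065 -0.1203
y range -0.05784564578787849 0.0742537859165295
```

Call:
jog_arm(deltas=[0.001,-0.061,0,0,0,0,0.002,-0.121,0,0,0,0,0.003,-0.182,0,0,0,0,0.004,-0.242,0,0,0,0,0.005,-0.303,0,0,0,0])

```text
time: 6.53
tool_pos: [0.5641, -0.0588, 0.0259]
tool_rot: [3.135, 0.61, 1.718]
contact_force: [0.8, 6.5, 4.0]
opening: 0.0687
```

```bash
cat >ms.py <<'E'
from h import *
im,p=grab("top");h=hsv(im);o=np.array([.5805,-.1595]);yaw=-1.4225
m=((h[...,0]>5)&(h[...,0]<22)&(h[...,1]>110)&(h[...,2]>60))
c=big(m,(345,150,450,240));q=toS(pts(p,c,.04),o,yaw)
T=[]
for y0 in np.arange(-.065,.08,.01):
    k=q[abs(q[:,1]-y0)<.005]
    if len(k): T.append((y0,k[:,0].min()))
T=np.array(T)[1:-1];print("trail",np.polyfit(T[:,0],T[:,1],1).round(4),"y range",q[:,1].min(),q[:,1].max())
E
python3 ms.py; python3 st.py
```

```text
trail [-0.0093 -0.0911] y range -0.06218825043830478 0.07001890282978104
S [-0.1009 -0.0017] z 0.0259 yaw err 0.0014494022900830572 z [ 0.09  -0.567 -0.819] F [1.4 1.9 2.9] [ 0.07  0.73  1.72 -0.87  0.84  0.57]
```

Call:
jog_arm(deltas=[0.001,-0.061,0,0,0,0,0.002,-0.121,0,0,0,0,0.003,-0.182,0,0,0,0,0.004,-0.242,0,0,0,0,0.005,-0.303,0,0,0,0])

```text
time: 7.0
tool_pos: [0.5645, -0.0891, 0.0258]
tool_rot: [3.135, 0.611, 1.718]
contact_force: [0.4, 6.2, 3.6]
opening: 0.0687
```

```bash
python3 ms.py; python3 st.py; python3 - <<'E'
from h import *
im,p=grab("side");im2,p=grab("top")
cv2.imwrite("pics/st4.png",np.vstack([cv2.resize(im[100:240,220:420],(600,420))[60:350],cv2.resize(im2[140:250,340:480],(600,471))[:300]])[:,:,::-1])
E
```

```text
trail [-0.0095 -0.0618] y range -0.06557909384184327 0.06633140602155412
S [-0.0709 -0.0058] z 0.0259 yaw err 0.001217780292477988 z [ 0.089 -0.567 -0.819] F [1.  3.4 2. ] [ 0.01  0.72  1.74 -0.9   0.81  0.55]
```

View pics/st4.png

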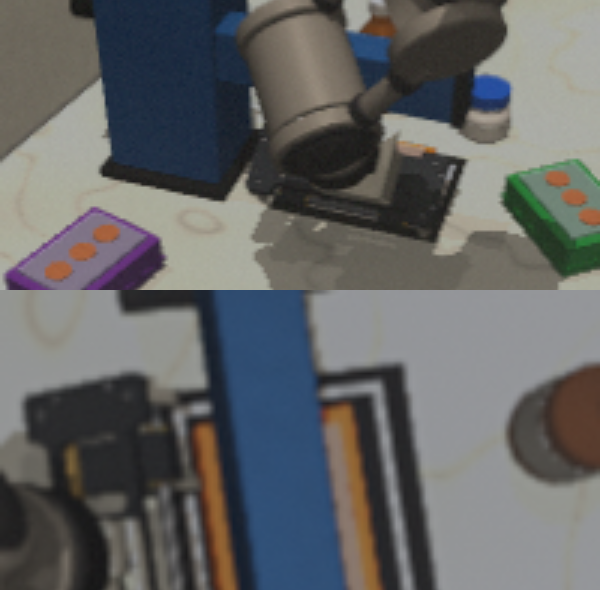

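Call:
jog_arm(deltas=[0.005,-0.032,0,0,0,0,0.01,-0.063,0,0,0,0,0.014,-0.095,0,0,0,0,0.019,-0.127,0,0,0,0,0.024,-0.158,0,0,0,0])

```text
time: 7.57
tool_pos: [0.5663, -0.105, 0.0256]
tool_rot: [3.137, 0.611, 1.718]
contact_force: [-0.3, 4.7, 3.3]
opening: 0.0691
```

```bash
python3 ms.py; python3 st.py; python3 - <<'E'
from h import *
im2,p=grab("top")
cv2.imwrite("pics/t5.png",cv2.resize(im2[145:245,360:460],(600,600),interpolation=cv2.INTER_CUBIC)[:,:,::-1])
E
```

```text
trail [0.0008 0.0344] y range -0.06596399921796926 0.06618904609897143
S [-0.0555 -0.006 ] z 0.0256 yaw err 0.0009755408454612535 z [ 0.088 -0.567 -0.819] F [-0.8  4.2  1.3] [-0.01  0.73  1.74 -0.91  0.8   0.53]
```

View pics/t5.png

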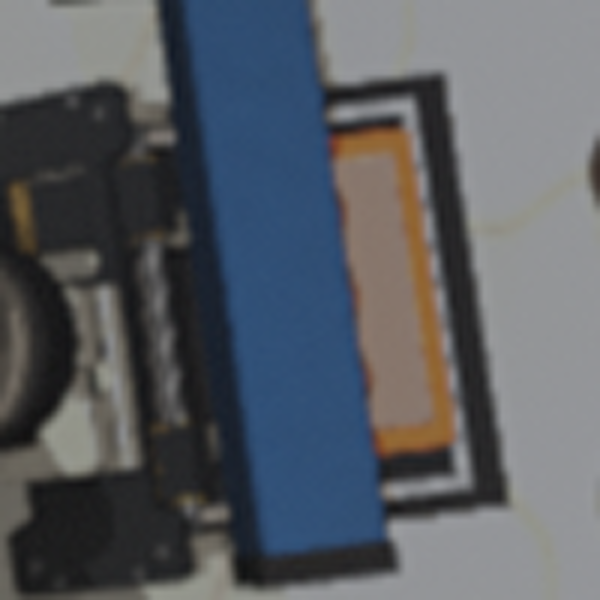

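```bash
cat >>ms.py <<'E'
T=[]
for y0 in np.arange(-.055,.06,.01):
    k=q[abs(q[:,1]-y0)<.005]
    if len(k): T.append((y0,k[:,0].max()))
T=np.array(T);print("lead",np.polyfit(T[:,0],T[:,1],1).round(4))
E
python3 ms.py
```

```text
trail [-0.0015  0.035 ] y range -0.06596399921796926 0.06618904609897143
lead [-0.005   0.0445]
```

Call:
jog_arm(deltas=[-0.015,0.1,0,0,0,0,-0.045,0.3,0,0,0,0,-0.074,0.5,0,0,0,0,-0.104,0.7,0,0,0,0,-0.133,0.89,0,0,0,0])

```text
time: 8.13
tool_pos: [0.5523, -0.0153, 0.0255]
tool_rot: [3.138, 0.611, 1.717]
contact_force: [-0.0, 0.6, 0.1]
opening: 0.0688
```

Call:
jog_arm(deltas=[-0.03,0.25,0.1,0,0,0,-0.08,0.5,0.3,0,0,0,-0.13,0.85,0.6,0,0,0,-0.13,0.85,0.9,0,0,0,-0.13,0.85,0.9,0,0,0])

```text
time: 8.55
tool_pos: [0.5423, 0.0716, 0.1211]
tool_rot: [3.126, 0.611, 1.715]
contact_force: [1.4, 0.0, 0.3]
opening: 0.0687
```

Call:
jog_arm(deltas=[0,0.2,0.3,0,0,0,0,0.4,0.6,0,0,0,0,0.4,0.9,0,0,0,0,0.4,0.9,0,0,0,0,0.4,0.9,0,0,0])

```text
time: 8.97
tool_pos: [0.5403, 0.109, 0.2068]
tool_rot: [3.133, 0.611, 1.715]
contact_force: [0.3, -1.1, -0.6]
opening: 0.0689
```

```bash
python3 st.py; python3 ms.py; python3 - <<'E'
from h import *
im,p=grab("wrist");cv2.imwrite("pics/w6.png",im[:,:,::-1]);np.save("w6.npy",p)
h=hsv(im);o=np.array([.5805,-.1595]);yaw=-1.4225
m=(h[...,0]>4)&(h[...,0]<22)&(h[...,1]>150)&(h[...,2]>120)
c=big(m);print(cv2.boundingRect(c));Q=quad(c);print(Q.round(1),toS(pts(p,Q,.04),o,yaw).round(4))
t,_=grab("top");b=cv2.imread("pics/top0.png")[:,:,::-1];d=cv2.absdiff(t,b).max(2)
print("bottle/jar diff",(d[150:245,460:500]>40).sum(),"screwdriver",(d[165:250,220:245]>40).sum())
E
```

```text
S [-2.715e-01 -1.000e-04] z 0.2068 yaw err 0.0010256976140359253 z [ 0.091 -0.566 -0.819] F [ 0.3 -1.1 -0.6] [ 0.37  0.53  1.48 -0.61  1.34  0.43]
trail [-0.0044  0.0352] y range -0.0656550728222531 0.06618904609897143
lead [-0.0046  0.0445]
(269, 221, 100, 39)Traceback (most recent call last):
  File "<stdin>", line 5, in <module>
  File "h.py", line 30, in quad
    v=cv2.fitLine(c[m].astype(np.float32),cv2.DIST_HUBER,0,.01,.01).ravel();L.append(np.cross([v[2],v[3],1],[v[2]+v[0],v[3]+v[1],1]))
      ~~~~~~~~~~~^^^^^^^^^^^^^^^^^^^^^^^^^^^^^^^^^^^^^^^^^^^^^^^^^^
cv2.error: OpenCV(4.12.0) /io/opencv/modules/imgproc/src/linefit.cpp:50: error: (-215:Assertion failed) count > 0 in function 'fitLine2D_wods'
```

View pics/w6.png

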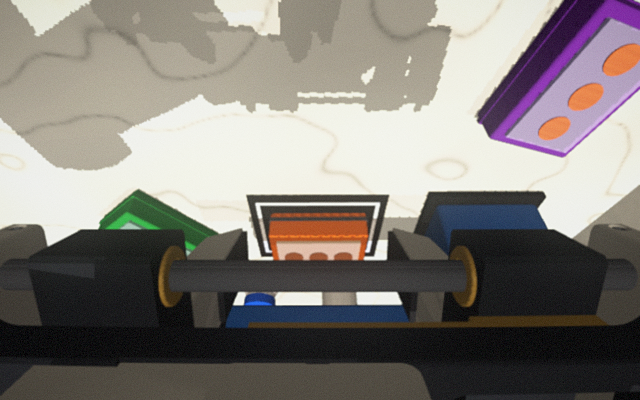

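```bash
python3 - <<'E'
from h import *
t,_=grab("top");b=cv2.imread("pics/top0.png")[:,:,::-1];d=cv2.absdiff(t,b).max(2)
print("bottle/jar diff",(d[150:245,460:500]>40).sum(),"screwdriver",(d[165:250,220:245]>40).sum())
print(robot.observe()["contact_force"]);print(robot.hand_in())
E
```

```text
bottle/jar diff 0 screwdriver 1077
[ 0.63993056 -1.29880234 -0.04580634]
the job is handed in; nothing more can be done
None
```

I pushed the sled under the head and onto the pad, and handed the job in at about 9 s. I used both fingertips against its trailing side, with the tool leaning 40° and then 35°. Steering the last stretch slightly sideways corrected an 8 mm drift away from the robot.

- **Position:** with the arm withdrawn, the top camera puts the leading edge at scanner x = 44.5 mm (ideal 45). The y extent is -66 to +66 mm (ideal ±65). Yaw error is about 0.005 rad, so about 11–12 mm of clearance is left on each side, good to roughly 2 mm.
- **Trailing edge:** the head hides it from the top camera. The final wrist picture shows it inside the white line. The automatic corner fit on that picture failed because the gripper covers part of the sled, so this is a check by eye only.
- **Forces:** at the readings taken, contact forces stayed below about 10 N, and nothing showed contact with the scanner or the glass.
- **Bottle and jar:** their image area did not change from the first picture.
- **Screwdriver:** the same comparison did change there (1077 pixels). The arm was hanging over that area at the time, so I think this is the arm and its shadow. I did not confirm that with a clear view; I saw no contact there in the readings, and by my estimate the arm passed well above it.

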